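# Tip the portion-pack carton into its dispenser cradle

## Task

Slide the standing carton along the bench until its foot meets the front edge of the metal cradle, then push high on it so that it tips over that edge and lies flat on the cradle, top end away from the robot. Push the lying carton along between the rails until its top end is right up against the end stop, lean on it there steadily with about 14 newtons for about a second to bed it, and let go. Never press the carton with more than 25 newtons at any time, and leave the other things on the bench where they are.

Things in the scene. Friction and masses are not known exactly. Their poses are not given: they have to be found in the camera images.
- carton_mid (a point): centre of a closed cardboard carton (0.35 to 0.7 kg) standing upright on the bench, 20 to 40 mm in front of the cradle's front edge: 90 mm deep (its x, pointing roughly along the cradle), 110 mm wide (its y), 150 mm tall (its z, up at the start). This point is 75 mm above its underside. Too wide to grasp
- carton_top (a point): middle of the carton's top face, 150 mm above its underside, same axes as the carton
- cradle: fixed metal dispenser cradle. Origin: on the bench, at the foot of the middle of its straight front edge, which faces the robot; x runs along the cradle away from the robot, y to the left, z up. Its base plate is 260 mm long (x 0 to 260), 190 mm wide, 18 mm thick: the upright front edge (x = 0) is the stop for the carton's foot; the carton is to lie on the flat top (z = 18 mm)
- cradle_edge (a point): middle of the base plate's upper front edge, 18 mm above the bench, axes as the cradle. Guide rails along both sides: inner faces at y = +-75 mm, x 40 to 260 mm, 26 mm tall. Across the plate stands an end stop (130 mm wide, 75 mm tall); its face lies somewhere from x = 165 to 200 mm, differently each time and not measured: feel or see it
- feeler (a joint): light sprung pin (50 N/m) in the middle of the end stop's face, 42 mm above the base plate's top, standing 8 mm proud. Value in m: 0 = free, 0.008 = pushed in level with the face, as when the carton is right up against the end stop; too weak to push the carton back. The face itself is a sprung plate that gives 0.4 mm per newton, 13 mm at most, and stays against the carton as it is eased off
- jar_a: bystander: gherkin jar with red lid, 84 mm across, 135 tall; origin at the middle of its underside
- jar_b: bystander: second, equal gherkin jar; origin at the middle of its underside
- onion_a: bystander: red onion, 68 mm across, 67 tall; origin at the middle of its underside
- onion_b: bystander: second red onion; origin at the middle of its underside
- carton: the same carton: this origin is the middle of its underside (the 90 x 110 mm face it stands on at the start)
Things that resemble listed ones, but are neither listed nor needed, are in the scene too. What is shaped like the carton but blue is not meant.

How it is judged:
By the outcome, as a careful person would: the job done as asked, in the order asked, and still so for the second after the job is handed in, with the robot touching nothing.
It also fails if it takes over 67 s, if anything falls off the work surface, if the arm or the gripper's body presses on something with over 40 N, if the wrist force passes 120 N, or if a joint passes its speed limit or range.

## Robot

A 6-joint arm with a two-finger parallel gripper is mounted at the origin on the work surface. World frame = base frame: x ahead of the robot, y to its left, z up, the work surface at z = 0. Lengths are in m, angles in rad, forces in N, time in s.
With the tool pointing down it reaches from about 0.375 to 0.9 m from the base axis. Payload 3.1 kg.
Tool frame: the origin (TCP) lies between the finger pads; the fingertips stand 14 mm ahead of it and the grasp point (between the pads) lies 5 mm behind it (robot.finger_overhang is the distance from the TCP to the fingertips, in m); z points along the fingers, y is the line along which they close (so a half turn about z gives the same grasp; the last joint's range is limited). The gripper opens to 87 mm and grips with 3 to 60 N. Pads are 19 mm wide; open, the fingers measure 117 mm over their backs; the gripper's body (75 mm by 190 mm) begins 51 mm behind the grasp point.
Start: joints at [-1.282, 0.527, 1.433, -0, 1.181, -0.178], TCP at [0.282, -0.558, 0.237] pointing down, gripper open.
Joint ranges: [-3.08, 3.08], [-0.75, 2.2], [0.22, 2.44], [-1.43, 4.57], [0, 2.65], [-2.85, 2.85]. Speed limits (rad/s): [2.79, 2.79, 3.14, 3.14, 3.14, 3.14].

## Interface

Orientations are given as a unit quaternion [x, y, z, w].
In Python, from rig import monitor, cams, workorder, robot gives the robot as it stands.
- The arm moves only by the tool send_rows, never from a script. Its argument "moves" is one flat list of numbers, 7 for each row, row after row: the opening, from 0 (shut) to 1 (fully open), then the shift along the world's x, y, z in cm, then the turn, a rotation vector about the world's x, y, z in rad. A call has 1 to 5 rows; each row is the pose to reach, as a shift and turn from the pose commanded when the call began; what a row does not reach only later rows make up. A row lasts 1/12 s, in which the tool goes at most 41.7 mm and 7.16 degrees, less where a joint would pass 70% of its speed; a pose out of reach is approached as far as the arm can. A call with a gripper value outside its range is refused whole. The fingers move at their own pace and stop on an object; "grip_force" is the grip in N (left out, the last holds). Time passes only in rows, so rows that repeat a pose let the fingers close. It gives the time, the measured TCP pose, the force, the opening and the grip force at its end, in the units of the state.
- monitor.get_obs(): the state, without advancing time (a new reading comes with each control period).
- cams.camera(name): name is "scene" or "side" or "wrist"; returns a dict with "pixels" (400x640x3 uint8, blue, green, red), "range_z" (400x640 float32, m along the optical axis (not along the pixel's ray), 0 where there is no reading), "fovy" (degrees; the focal length in pixels is half the picture's height over the tangent of half this angle, whatever the lens; pixels are square), "cx", "cy" (the principal point, pixels), "dist_coeffs" ([k1, k2, p1, p2, k3] as OpenCV has them; the pictures are not rectified), "rvec" (rotation vector, rad) and "tvec" (3), from world to camera coordinates, as OpenCV has them; the wrist camera has in their place "hand_eye" (4x4, takes a point from camera to tool coordinates, whose origin is the TCP and whose axes are the flange's). Camera axes: x right, y down, z forward; pixel columns grow to the right and rows downward; lengths in m; the calibration is good to about 2 mm. A picture is of the moment at which its call begins: read the wrist's pose just before it.
- workorder.hand_in(): hands the job in; it is judged then, once.
The state is a dict: "time": time; "q": joint angles; "joint_velocities": joint speeds; "joint_torque": joint torques, N m; "position": TCP position; "tool_rot": TCP orientation; "ft_force": force on the tool from outside, world axes, zero at the start; "moment": the same for the moment, N m; "grip_width": finger opening in m; "grip_force": force on a finger pad.
Only numpy, scipy, OpenCV 4.12 (cv2) and the standard library are available. Lean on these libraries where they do the work, as an engineer would, in place of code of your own. Each camera call takes 0.05 s, during which the arm holds its last target. There are 200 camera calls.

## Working session

There is one attempt and no reset: what is moved stays moved. The work goes in short steps, Python scripts to look and compute and a tool call to move; the robot and the scene stay as the last step left them, time stands still between calls to the robot, and variables do not carry over. Pictures are saved under pics/ and viewed, at most 10 in all, crops included, and the job is handed in when it is done.

Besides the shell and the picture viewer there is one more tool, called after "Emit:" as name(argument=value, ...) on one line, values as JSON. send_rows: Moves the arm, as the interface text tells. Its arguments: {"type":"object","properties":{"moves":{"type":"array","items":{"type":"number"}},"grip_force":{"type":"number"}},"required":["moves"]}

```bash
ls; mkdir -p pics; cat > h.py <<'E'
import numpy as np, cv2
from rig import monitor, cams, workorder, robot
def cam(n):
    o=monitor.get_obs(); c=cams.camera(n)
    f=200/np.tan(np.radians(c["fovy"])/2)
    c["K"]=np.array([[f,0,c["cx"]],[0,f,c["cy"]],[0,0,1.]]); c["D"]=np.array(c["dist_coeffs"],float)
    if n!="wrist":
        R=cv2.Rodrigues(np.array(c["rvec"],float))[0]; t=np.array(c["tvec"],float).ravel()
        c["Rw"]=R.T; c["o"]=-R.T@t
    else:
        from scipy.spatial.transform import Rotation as Ro
        T=np.eye(4); T[:3,:3]=Ro.from_quat(o["tool_rot"]).as_matrix(); T[:3,3]=o["position"]
        T=T@np.array(c["hand_eye"]); c["Rw"]=T[:3,:3]; c["o"]=T[:3,3]
    return c
def rays(c,uv):
    n=cv2.undistortPoints(np.array(uv,float).reshape(-1,1,2),c["K"],c["D"]).reshape(-1,2)
    return np.c_[n,np.ones(len(n))]@c["Rw"].T
def onz(c,uv,z):
    r=rays(c,uv); return c["o"]+r*((z-c["o"][2])/r[:,2])[:,None]
def cloud(c):
    v,u=np.mgrid[0:400,0:640]; r=rays(c,np.c_[u.ravel(),v.ravel()])
    P=c["o"]+r*np.asarray(c["range_z"]).ravel()[:,None]; P[np.asarray(c["range_z"]).ravel()==0]=np.nan
    return P.reshape(400,640,3)
E
python3 - <<'E'
from h import *
for n in("scene","side"):
    c=cam(n); cv2.imwrite(f"pics/{n}0.png",c["pixels"]); print(n,c["o"],c["D"])
    np.save(n+"0.npy",cloud(c))
print(monitor.get_obs())
E
```

```text
pics
scene [ 0.85442798 -0.6294708   0.88680766] [-0.10858657  0.          0.          0.          0.        ]
side [0.28169208 0.90140235 0.66628412] [0.00468564 0.         0.         0.         0.        ]
{'time': 0.1, 'q': array([-1.28147511e+00,  5.28415993e-01,  1.43375701e+00, -1.80623268e-05,
        1.18141612e+00, -1.78493601e-01]), 'joint_velocities': array([-0.00153335, -0.00286177, -0.00416007,  0.00199991,  0.00084384,
       -0.00016406]), 'joint_torque': array([ 7.44534773e-04, -4.40985417e+01, -1.77151787e+01,  6.36639493e-02,
        5.33775869e-02, -4.02569754e-05]), 'position': array([ 0.28167829, -0.55722054,  0.23564864]), 'tool_rot': array([ 9.72766882e-01,  2.31783513e-01, -6.36263707e-05, -9.96236389e-04]), 'ft_force': array([-0.34480908, -0.12572966,  0.42934892]), 'moment': array([-0.05595775, -0.01150638,  0.04129419]), 'grip_force': 0.0, 'grip_width': 0.08695495709186621}
```

View pics/scene0.png

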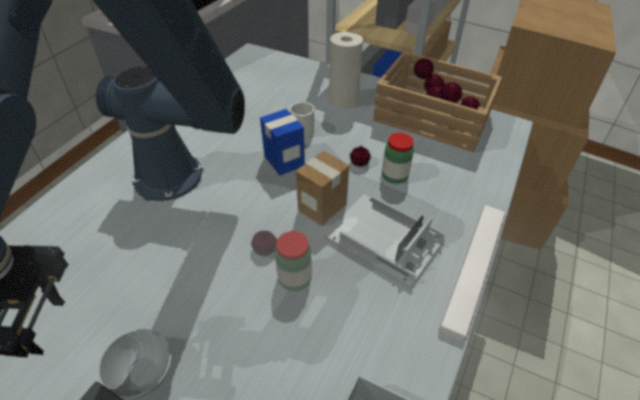

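View pics/side0.png

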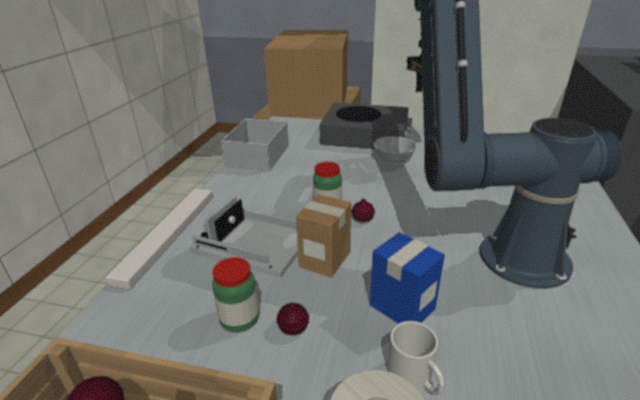

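Candidates for the carton are the brown carton (scene 322,187; side 324,235), the blue decoy (scene 283,140) and the large brown floor boxes (scene 565,100). I choose the small brown one. The cradle is at scene (388,238). The jars are at (293,262) and (398,158), the onions at (264,243) and (360,156).

```bash
python3 - <<'E'
from h import *
for n,box in(("scene",(290,145,460,300)),("side",(180,180,360,300))):
    P=np.load(n+"0.npy"); im=cv2.imread(f"pics/{n}0.png"); x0,y0,x1,y1=box
    hsv=cv2.cvtColor(im,cv2.COLOR_BGR2HSV)
    reg=np.zeros((400,640),bool); reg[y0:y1,x0:x1]=1
    print(n,"bench z",np.nanmedian(P[330:360,400:430,2] if n=="scene" else P[340:360,310:330,2]))
    X=P[...,0];Y=P[...,1];Z=P[...,2]
    m=reg&(abs(Z-.15)<.006)&(hsv[...,0]<25)&(X<.75)
    # brown body
    mb=reg&(hsv[...,0]>5)&(hsv[...,0]<22)&(hsv[...,1]>90)
    ctr=np.nanmedian(P[mb],axis=0); print("brown med",ctr)
    t=reg&(abs(Z-.15)<.006)&(np.hypot(X-ctr[0],Y-ctr[1])<.12)
    print("top",t.sum(),cv2.minAreaRect(P[t][:,:2].astype(np.float32)*1000))
    pl=reg&(abs(Z-.018)<.005); pl=cv2.morphologyEx(pl.astype(np.uint8),cv2.MORPH_OPEN,np.ones((3,3)))>0
    k,l,s,_=cv2.connectedComponentsWithStats(pl.astype(np.uint8)); i=1+np.argmax(s[1:,4]); 
    q=P[l==i][:,:2].astype(np.float32)*1000
    print("plate",s[i],cv2.minAreaRect(q))
    st=reg&(Z>.06)&(Z<.1)&(X>ctr[0]+.1); print("stop",st.sum(),np.nanmean(P[st],axis=0),cv2.minAreaRect(P[st][:,:2].astype(np.float32)*1000))
    cv2.imwrite(f"pics/{n}_crop.png",cv2.resize(im[y0:y1,x0:x1],None,fx=4 if n=="side" else 4,fy=4,interpolation=cv2.INTER_CUBIC)[:600,:800])
    # jars/onions
    red=((hsv[...,0]<8)|(hsv[...,0]>170))&(hsv[...,1]>110)
    k,l,s,ce=cv2.connectedComponentsWithStats(red.astype(np.uint8))
    for i in range(1,k):
        if s[i,4]>80: print("red",ce[i].round(),s[i,4],np.nanmedian(P[l==i],axis=0).round(3))
E
```

```text
scene bench z 2.4153403909210613e-05
brown med [0.50319936 0.07070111 0.12031993]
top 1055 ((478.2784729003906, 105.03472137451172), (111.78539276123047, 92.74491119384766), 75.98551177978516)
plate [ 326  195   88   91 3277] ((677.4779052734375, 77.08268737792969), (188.37738037109375, 264.1717834472656), 79.55262756347656)
stop 912 [0.72660239 0.12125615 0.07961104] ((712.6334228515625, 172.66676330566406), (101.35407257080078, 350.20343017578125), 24.431230545043945)
red [436.  82.] 774 [0.605 0.71  0.142]
red [471. 102.] 122 [0.735 0.727 0.077]
red [400. 141.] 392 [0.613 0.324 0.134]
red [360. 156.] 206 [0.5   0.315 0.043]
red [292. 244.] 605 [ 0.529 -0.135  0.136]
side bench z -3.11496052601834e-05
brown med [0.46412618 0.15354041 0.10831191]
top 1108 ((476.695556640625, 108.22122192382812), (113.46119689941406, 92.16477966308594), 77.09822845458984)
plate [ 223  217   75   57 2486] ((648.5822143554688, 93.35635375976562), (178.54006958007812, 204.89566040039062), 80.68407440185547)
stop 949 [0.70370683 0.15490095 0.08227592] ((690.089111328125, 197.7705841064453), (104.573974609375, 399.7283020019531), 27.546289443969727)
red [327. 169.] 305 [ 0.523 -0.118  0.135]
red [363. 210.] 251 [ 0.411 -0.073  0.043]
red [231. 272.] 878 [0.605 0.341 0.135]
red [292. 318.] 566 [0.484 0.349 0.045]
red [ 97. 390.] 658 [0.659 0.636 0.171]
```

View pics/scene_crop.png

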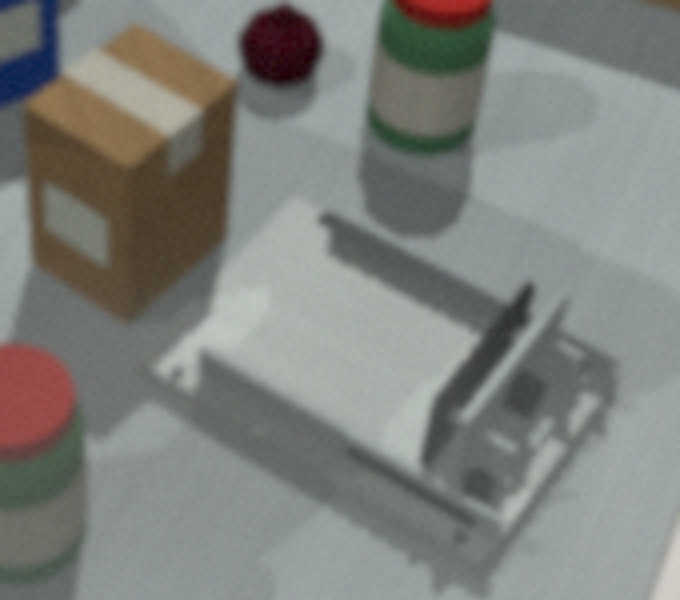

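The crop shows the brown carton with its white tape, standing before the cradle's front edge, with the stop plate at the back around crop (480,370). Next I work out the poses.

```bash
python3 - <<'E'
from h import *
print([a for a in dir(robot) if a[0]!='_'],[a for a in dir(monitor) if a[0]!='_'])
P=np.load("scene0.npy"); im=cv2.imread("pics/scene0.png"); hsv=cv2.cvtColor(im,cv2.COLOR_BGR2HSV)
a=np.radians(-10.45); ex=np.array([np.cos(a),np.sin(a)]); ey=np.array([-ex[1],ex[0]]); o=np.array([.5496,.1007])
L=np.dstack([(P[...,:2]-o)@ex,(P[...,:2]-o)@ey,P[...,2]])
# rails: inner top edges -> yaw ; front edge
for s in(1,-1):
    r=(L[...,2]>.036)&(L[...,2]<.05)&(abs(L[...,1]-s*.08)<.015)&(L[...,0]>.03)&(L[...,0]<.15)
    q=L[r]; print("rail",s,r.sum(),np.polyfit(q[:,0],q[:,1],1),q[:,:2].min(0),q[:,:2].max(0))
for y in(-.08,-.06,-.04,-.02,.02,.04,.06,.08):
    r=(abs(L[...,2]-.018)<.004)&(abs(L[...,1]-y)<.008)&(L[...,0]<.1)&(L[...,0]>-.03); print("front",y,r.sum(),np.sort(L[r][:,0])[:4].round(4))
st=(L[...,2]>.055)&(L[...,2]<.1)&(abs(L[...,1])<.07)&(L[...,0]>.12)&(L[...,0]<.26); q=L[st]
print("stop",st.sum(),np.percentile(q[:,0],[2,10,50,90]),q[:,1].min(),q[:,1].max(),q[:,2].max())
b=(hsv[...,0]>105)&(hsv[...,0]<130)&(hsv[...,1]>150); b[:,:255]=0;b[:100]=0;b[:,310:]=0
print("blue",np.nanpercentile(P[b],[2,98],axis=0))
E
```

```text
['Unreachable', 'finger_overhang'] ['get_obs']
rail 1 126 [0.03271555 0.07539119] [0.03976503 0.07441917] [0.14911025 0.08467554]
rail -1 156 [ 0.01462932 -0.07800985] [ 0.04014364 -0.08020258] [ 0.14971799 -0.07163611]
front -0.08 155 [-0.0013  0.0003  0.0021  0.0024]
front -0.06 81 [-0.0299 -0.0291 -0.0287 -0.0285]
front -0.04 178 [-0.0293 -0.029  -0.0281 -0.0273]
front -0.02 174 [-0.0278 -0.0275 -0.0272 -0.027 ]
front 0.02 165 [-0.027  -0.0258 -0.0255 -0.0253]
front 0.04 162 [-0.0248 -0.0246 -0.0242 -0.0239]
front 0.06 150 [-0.0019 -0.0006 -0.0002 -0.0001]
front 0.08 97 [-0.002  -0.002  -0.001   0.0002]
stop 756 [0.1931053  0.19643174 0.21744515 0.23264174] -0.06157728972503548 0.06970808543010516 0.09632629724494568
blue [[0.22628818 0.16291926 0.01151032]
 [0.34608767 0.26617759 0.15185561]]
```

Emit:
send_rows(moves=[0.5,2.5,3,1.3,0,0,-0.11,0.5,5,6,2.6,0,0,-0.22,0.5,7.5,9,3.9,0,0,-0.33,0.5,10,12,5.2,0,0,-0.44,0.5,12.5,15,6.5,0,0,-0.55])

```text
time: 0.52
position: [0.4074, -0.4061, 0.3016]
tool_rot: [0.999, -0.044, -0.0, -0.001]
ft_force: [1.3, -1.0, 0.0]
grip_width: 0.0617
grip_force: 0.0
```

Emit:
send_rows(moves=[0.5,1,4,0,0,0,-0.02,0.5,2,8,0,0,0,-0.04,0.5,3,12,0,0,0,-0.06,0.5,4,16,0,0,0,-0.08,0.5,5,20,0,0,0,-0.1])

```text
time: 0.93
position: [0.4567, -0.2056, 0.3013]
tool_rot: [0.996, -0.092, -0.0, -0.0]
ft_force: [0.7, 1.0, -0.1]
grip_width: 0.0443
grip_force: 0.0
```

Emit:
send_rows(moves=[0.5,-0.2,4,0,0,0,0,0.5,-0.4,8,0,0,0,0,0.5,-0.6,12,0,0,0,0,0.5,-0.8,16,0,0,0,0,0.5,-1,20,0,0,0,0])

```text
time: 1.35
position: [0.4461, -0.0059, 0.3013]
tool_rot: [0.996, -0.091, -0.0, -0.0]
ft_force: [0.4, 0.4, 0.9]
grip_width: 0.0438
grip_force: 0.0
```

```bash
python3 - <<'E'
from h import *
for n,box in(("scene",(255,100,310,180)),("side",(365,225,450,330))):
    P=np.load(n+"0.npy"); x0,y0,x1,y1=box; q=P[y0:y1,x0:x1].reshape(-1,3); q=q[(q[:,2]>.142)&(q[:,2]<.165)&(q[:,0]<.42)]
    print(cv2.boxPoints(cv2.minAreaRect(q[:,:2].astype(np.float32)*1000)).round())
o=monitor.get_obs(); print(o["position"],o["q"],o["tool_rot"],o["ft_force"])
E
```

```text
[[209. 219.]
 [309. 157.]
 [357. 236.]
 [257. 297.]]
[[207. 217.]
 [302. 160.]
 [349. 240.]
 [254. 297.]]
[ 0.44605474 -0.0059026   0.30133631] [-2.64772542e-01  1.98652499e-01  1.77280640e+00  1.15661757e-04
  1.17068896e+00  1.48862184e+00] [ 9.95833043e-01 -9.11946852e-02 -2.64241761e-04 -1.00372961e-04] [0.4435497  0.42890282 0.90123425]
```

Emit:
send_rows(moves=[0.5,-0.7,2.6,-0.5,-0.007,-0.041,0,0.5,-1.4,5.2,-1.5,-0.014,-0.082,0,0.5,-2.1,7.8,-3.5,-0.021,-0.123,0,0.5,-2.8,10.4,-6,-0.028,-0.164,0,0.5,-3.4,12.7,-9,-0.035,-0.206,0])

```text
time: 1.77
position: [0.4132, 0.1207, 0.2122]
tool_rot: [0.99, -0.09, 0.107, 0.007]
ft_force: [0.2, -0.2, -1.1]
grip_width: 0.0436
grip_force: 0.0
```

Emit:
send_rows(moves=[0.5,0,0,-2.5,0,0,0,0.5,0,0,-5,0,0,0,0.5,0,0,-7.5,0,0,0,0.5,0,0,-10,0,0,0,0.5,0,0,-11.9,0,0,0])

```text
time: 2.18
position: [0.4122, 0.1194, 0.0909]
tool_rot: [0.991, -0.09, 0.103, 0.008]
ft_force: [0.5, -0.2, -0.5]
grip_width: 0.0432
grip_force: 0.0
```

```bash
python3 - <<'E'
from h import *
from scipy.spatial.transform import Rotation as Ro
o=monitor.get_obs(); print(o["position"],o["q"],Ro.from_quat(o["tool_rot"]).as_matrix().round(3),o["ft_force"])
c=cam("side"); cv2.imwrite("pics/side1.png",cv2.resize(c["pixels"][130:330,200:460],None,fx=3,fy=3))
E
```

```text
[0.41217594 0.11941807 0.09088985] [ 0.05178562  0.53580706  2.17695645 -0.19738313  0.2308408   1.99207292] [[ 0.962 -0.18   0.203]
 [-0.177 -0.984 -0.034]
 [ 0.206 -0.003 -0.979]] [ 0.49164954 -0.20640117 -0.46749022]
```

View pics/side1.png

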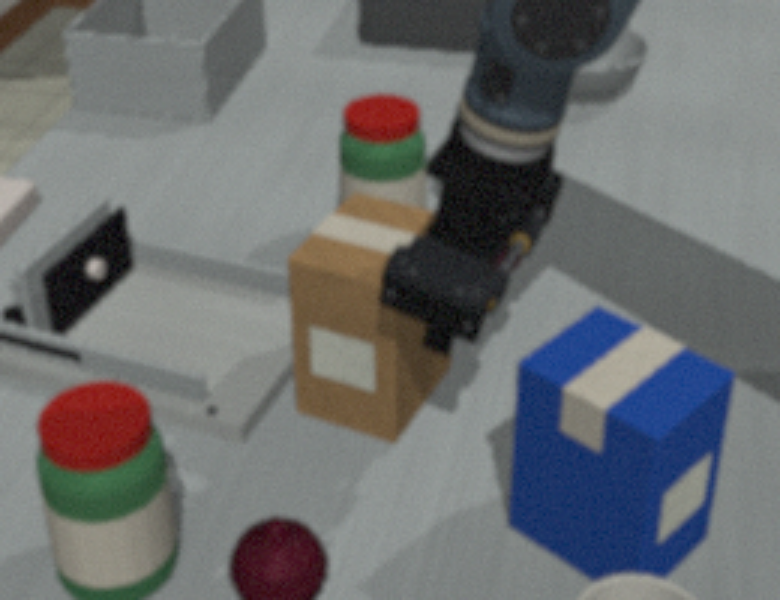

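The picture shows the fingers behind the carton (440,330) and the body just above its rear top edge (390,270), with nothing touching. Now I push slowly.

Emit:
send_rows(moves=[0.5,0.3,-0.05,0,0,0,0,0.5,0.6,-0.1,0,0,0,0,0.5,0.9,-0.16,0,0,0,0,0.5,1.2,-0.2,0,0,0,0,0.5,1.5,-0.27,0,0,0,0])

```text
time: 2.65
position: [0.4281, 0.1164, 0.0935]
tool_rot: [0.99, -0.091, 0.105, 0.008]
ft_force: [-1.3, -0.6, -1.2]
grip_width: 0.0433
grip_force: 0.8
```

Emit:
send_rows(moves=[0.5,0.2,-0.03,0,0,0,0,0.5,0.4,-0.07,0,0,0,0,0.5,0.6,-0.1,0,0,0,0,0.5,0.8,-0.14,0,0,0,0,0.5,1,-0.18,0,0,0,0])

```text
time: 3.07
position: [0.4377, 0.1147, 0.0926]
tool_rot: [0.99, -0.09, 0.104, 0.008]
ft_force: [-2.4, 0.3, 0.4]
grip_width: 0.0433
grip_force: 1.2
```

```bash
cat >> h.py <<'E'
def look(cradle=True):
    o=monitor.get_obs(); print("tcp",o["position"].round(4),"f",o["ft_force"].round(2))
    for n,box in(("scene",(270,130,460,300)),("side",(150,150,380,320))):
        c=cam(n); P=cloud(c); x0,y0,x1,y1=box; h=cv2.cvtColor(c["pixels"],cv2.COLOR_BGR2HSV)
        reg=np.zeros((400,640),bool); reg[y0:y1,x0:x1]=1
        mb=reg&(h[...,0]>5)&(h[...,0]<22)&(h[...,1]>90)
        print(n,"brown",mb.sum(),"z max",np.nanpercentile(P[mb][:,2],[1,50,99]).round(4))
        a=np.radians(-10); ex=np.array([np.cos(a),np.sin(a)]); ey=np.array([-ex[1],ex[0]])
        L=(P[mb][:,:2]-[.5496,.1007])@np.c_[ex,ey]
        print("  cradle x,y pct2/98",np.nanpercentile(L,[2,98],axis=0).round(4).tolist())
        # side-view/front faces: fit yaw from points well below top
        cv2.imwrite("pics/last_%s.png"%n,c["pixels"])
E
python3 -c "from h import *; look()"
```

```text
tcp [0.4377 0.1147 0.0926] f [-2.4   0.3   0.36]
scene brown 2329 z max [0.0074 0.1115 0.1849]
  cradle x,y pct2/98 [[-0.1061, -0.0615], [0.1044, 0.4874]]
side brown 2582 z max [-0.7331  0.0806  0.1781]
  cradle x,y pct2/98 [[-0.1239, -1.5609], [1.7875, 0.0859]]
```

```bash
cat > look.py <<'E'
from h import *
# carton points in cradle frame; plane normals of visible faces
a=np.radians(-10); ex=np.array([np.cos(a),np.sin(a)]); ey=np.array([-ex[1],ex[0]])
o=monitor.get_obs(); print("t",o["time"],"tcp",o["position"].round(4),"f",o["ft_force"].round(2))
for n in("scene","side"):
    c=cam(n); cv2.imwrite("pics/last_%s.png"%n,c["pixels"]); P=cloud(c); h=cv2.cvtColor(c["pixels"],cv2.COLOR_BGR2HSV)
    L=np.dstack([(P[...,:2]-[.5496,.1007])@np.c_[ex,ey],P[...,2]])
    m=(h[...,0]>5)&(h[...,0]<22)&(h[...,1]>80)&(L[...,0]>-.16)&(L[...,0]<.24)&(abs(L[...,1])<.09)&(L[...,2]>.004)&(L[...,2]<.2)
    m=cv2.erode(m.astype(np.uint8),np.ones((3,3)))>0
    q=L[m]; print(n,len(q),"min",np.percentile(q,1,axis=0).round(4),"max",np.percentile(q,99,axis=0).round(4))
    rng=np.random.default_rng(0)
    for k in range(3):
        if len(q)<150: break
        best=None
        for _ in range(300):
            p=q[rng.choice(len(q),3,False)]; nn=np.cross(p[1]-p[0],p[2]-p[0]); l=np.linalg.norm(nn)
            if l<1e-5: continue
            i=abs((q-p[0])@nn/l)<.0025
            if best is None or i.sum()>best.sum(): best=i
        s=q[best]; ce=s.mean(0); nn=np.linalg.svd(s-ce,full_matrices=False)[2][2]; nn*=np.sign(nn[np.argmax(abs(nn))])
        print("  face n",nn.round(3),"centre",ce.round(4),len(s)); q=q[~best]
E
python3 look.py
```

```text
t 3.1667 tcp [0.4383 0.1147 0.0926] f [-2.25  1.28 -0.15]
scene 1483 min [-0.0908 -0.0619  0.021 ] max [-0.0057  0.0411  0.1516]
  face n [ 1.    -0.009  0.001] centre [-0.0074 -0.0143  0.0841] 580
  face n [ 0.009  1.    -0.005] centre [-0.0478 -0.0595  0.1041] 465
  face n [-0.001 -0.001  1.   ] centre [-0.051  -0.0137  0.149 ] 383
side 1558 min [-0.0997 -0.0493  0.011 ] max [-0.0148  0.0531  0.1517]
  face n [ 0.008  1.    -0.001] centre [-0.0565  0.0504  0.085 ] 976
  face n [0.001 0.001 1.   ] centre [-0.0426  0.0024  0.1501] 283
  face n [ 1.    -0.014  0.003] centre [-0.0987  0.0202  0.0524] 245
```

The carton is upright and aligned, with its foot about 8 mm from the edge.

Emit:
send_rows(moves=[0.5,0.1,-0.02,0,0,0,0,0.5,0.2,-0.04,0,0,0,0,0.5,0.3,-0.05,0,0,0,0,0.5,0.4,-0.07,0,0,0,0,0.5,0.5,-0.09,0,0,0,0])

```text
time: 3.68
position: [0.4428, 0.1138, 0.0925]
tool_rot: [0.99, -0.09, 0.104, 0.008]
ft_force: [-3.0, 0.2, -0.0]
grip_width: 0.0435
grip_force: 1.3
```

Emit:
send_rows(moves=[0.5,0.05,-0.01,0,0,0,0,0.5,0.1,-0.02,0,0,0,0,0.5,0.15,-0.03,0,0,0,0,0.5,0.2,-0.03,0,0,0,0,0.5,0.2,-0.03,0,0,0,0])

```text
time: 4.1
position: [0.4442, 0.1135, 0.0924]
tool_rot: [0.99, -0.09, 0.103, 0.008]
ft_force: [-4.5, 0.7, 2.3]
grip_width: 0.0435
grip_force: 2.0
```

```bash
python3 look.py
```

```text
t 4.1 tcp [0.4442 0.1135 0.0924] f [-4.48  0.65  2.29]
scene 1456 min [-0.0851 -0.0622  0.0209] max [-1.000e-04  4.120e-02  1.516e-01]
  face n [ 1.    -0.009  0.008] centre [-0.0018 -0.0179  0.0898] 538
  face n [ 0.005  1.    -0.003] centre [-0.0436 -0.0596  0.1017] 457
  face n [-0.006 -0.005  1.   ] centre [-0.0454 -0.0143  0.1491] 406
side 1558 min [-0.0939 -0.0485  0.0104] max [-0.0093  0.0533  0.1517]
  face n [ 0.007  1.    -0.   ] centre [-0.0518  0.0503  0.0843] 981
  face n [0.005 0.004 1.   ] centre [-0.0374  0.0037  0.1501] 283
  face n [ 1.    -0.009  0.002] centre [-0.093   0.0192  0.0514] 248
```

Emit:
send_rows(moves=[0.5,0.05,-0.01,0,0,0,0,0.5,0.1,-0.02,0,0,0,0,0.5,0.15,-0.03,0,0,0,0,0.5,0.2,-0.03,0,0,0,0,0.5,0.2,-0.03,0,0,0,0])

```text
time: 4.62
position: [0.4445, 0.1131, 0.0922]
tool_rot: [0.991, -0.09, 0.102, 0.008]
ft_force: [-7.5, 1.4, 4.9]
grip_width: 0.0436
grip_force: 3.5
```

```bash
python3 look.py
```

```text
t 4.6167 tcp [0.4445 0.1131 0.0922] f [-7.47  1.39  4.92]
scene 1435 min [-0.0841 -0.0622  0.0208] max [0.0002 0.0408 0.1517]
  face n [ 1.    -0.004  0.001] centre [-0.0013 -0.0167  0.0893] 511
  face n [ 0.002 -0.     1.   ] centre [-0.0438 -0.0174  0.1488] 453
  face n [-0.001  1.    -0.002] centre [-0.0419 -0.06    0.1005] 419
side 1541 min [-0.0938 -0.0489  0.0104] max [-0.0087  0.0531  0.1515]
  face n [ 0.001  1.    -0.003] centre [-0.0512  0.0501  0.0845] 973
  face n [ 0.005 -0.     1.   ] centre [-0.0365  0.0063  0.1501] 268
  face n [ 1.    -0.007  0.003] centre [-0.0928  0.0189  0.0542] 243
```

The foot is on the edge: 7.5 N and no further motion. I back off, go up and push high.

Emit:
send_rows(moves=[0.5,-0.4,0.07,0,0,0,0,0.5,-0.9,0.16,0,0,0,0,0.5,-0.9,0.16,1.5,0,0,0,0.5,-0.9,0.16,3.5,0,0,0,0.5,-0.9,0.16,5.2,0,0,0])

```text
time: 5.13
position: [0.4395, 0.1149, 0.1456]
tool_rot: [0.99, -0.09, 0.106, 0.008]
ft_force: [0.4, 0.1, 0.1]
grip_width: 0.0431
grip_force: 0.0
```

Emit:
send_rows(moves=[0.5,0.3,-0.05,0,0,0,0,0.5,0.6,-0.1,0,0,0,0,0.5,0.9,-0.16,0,0,0,0,0.5,1.2,-0.21,0,0,0,0,0.5,1.5,-0.26,0,0,0,0])

```text
time: 5.55
position: [0.4516, 0.1121, 0.1434]
tool_rot: [0.991, -0.09, 0.102, 0.008]
ft_force: [-4.5, 0.7, 3.5]
grip_width: 0.0434
grip_force: 2.2
```

```bash
python3 look.py
```

```text
t 5.55 tcp [0.4516 0.1121 0.1434] f [-4.49  0.68  3.54]
scene 1330 min [-0.076  -0.0624  0.0241] max [0.0074 0.0402 0.1547]
  face n [ 0.001  1.    -0.008] centre [-0.031  -0.0601  0.1038] 476
  face n [0.064 0.    0.998] centre [-0.0321 -0.0149  0.151 ] 429
  face n [ 0.998  0.009 -0.06 ] centre [ 0.0035 -0.014   0.0836] 346
side 1934 min [-0.0924 -0.042   0.0134] max [-0.0024  0.0525  0.156 ]
  face n [-0.008  1.    -0.   ] centre [-0.0482  0.0496  0.0909] 1064
  face n [ 0.997  0.008 -0.073] centre [-0.0884  0.0089  0.0758] 563
  face n [ 0.074 -0.005  0.997] centre [-0.037   0.0275  0.1528] 253
```

Emit:
send_rows(moves=[0.5,0.3,-0.05,0.1,0,0,0,0.5,0.6,-0.1,0.2,0,0,0,0.5,0.9,-0.16,0.3,0,0,0,0.5,1.2,-0.21,0.4,0,0,0,0.5,1.5,-0.26,0.5,0,0,0])

```text
time: 6.07
position: [0.4687, 0.1095, 0.1499]
tool_rot: [0.99, -0.091, 0.105, 0.008]
ft_force: [-3.3, 1.2, 4.6]
grip_width: 0.0434
grip_force: 2.2
```

Emit:
send_rows(moves=[0.5,0.3,-0.05,0.1,0,0,0,0.5,0.6,-0.1,0.2,0,0,0,0.5,0.9,-0.16,0.3,0,0,0,0.5,1.2,-0.21,0.4,0,0,0,0.5,1.5,-0.26,0.5,0,0,0])

```text
time: 6.48
position: [0.4837, 0.1069, 0.1548]
tool_rot: [0.99, -0.091, 0.105, 0.008]
ft_force: [-2.3, 0.7, 3.6]
grip_width: 0.0434
grip_force: 1.8
```

```bash
python3 look.py
```

```text
t 6.4833 tcp [0.4837 0.1069 0.1548] f [-2.25  0.67  3.63]
scene 1103 min [-0.0658 -0.0627  0.0318] max [0.0411 0.0427 0.168 ]
  face n [0.331 0.001 0.944] centre [ 0.0029 -0.0176  0.1546] 510
  face n [-0.007  1.    -0.004] centre [-0.0094 -0.0603  0.1089] 464
side 2156 min [-0.0902 -0.046   0.0186] max [0.0287 0.0525 0.1692]
  face n [-0.009  1.     0.   ] centre [-0.0294  0.0498  0.0989] 1055
  face n [ 0.938  0.007 -0.348] centre [-0.0705  0.0072  0.0933] 908
  face n [0.346 0.001 0.938] centre [-0.0019  0.0309  0.157 ] 145
```

Emit:
send_rows(moves=[0.5,0.3,-0.05,0.1,0,0,0,0.5,0.6,-0.1,0.2,0,0,0,0.5,0.9,-0.16,0.3,0,0,0,0.5,1.2,-0.21,0.4,0,0,0,0.5,1.5,-0.26,0.5,0,0,0])

```text
time: 7.0
position: [0.4984, 0.1043, 0.1596]
tool_rot: [0.99, -0.091, 0.104, 0.008]
ft_force: [-1.0, -0.3, -1.0]
grip_width: 0.0435
grip_force: 0.2
```

Emit:
send_rows(moves=[0.5,0.3,-0.05,0.1,0,0,0,0.5,0.6,-0.1,0.2,0,0,0,0.5,0.9,-0.16,0.2,0,0,0,0.5,1.2,-0.21,0.2,0,0,0,0.5,1.5,-0.26,0.2,0,0,0])

```text
time: 7.42
position: [0.5134, 0.1017, 0.1617]
tool_rot: [0.99, -0.091, 0.104, 0.008]
ft_force: [-1.0, 0.6, 0.8]
grip_width: 0.0437
grip_force: 0.5
```

```bash
python3 look.py
```

```text
t 7.4167 tcp [0.5134 0.1017 0.1617] f [-1.    0.58  0.8 ]
scene 1075 min [-0.0594 -0.0625  0.0379] max [0.0633 0.0426 0.172 ]
  face n [-0.01   1.    -0.006] centre [ 0.0051 -0.0601  0.1157] 521
  face n [0.552 0.003 0.834] centre [ 0.0297 -0.0145  0.151 ] 479
side 2292 min [-0.0844 -0.0485  0.0227] max [0.0489 0.0525 0.1713]
  face n [ 0.828  0.002 -0.561] centre [-0.0518  0.008   0.1053] 1209
  face n [-0.01   1.    -0.001] centre [-0.0094  0.0497  0.098 ] 956
```

Emit:
send_rows(moves=[0.5,0.2,-0.03,0,0,0,0,0.5,0.4,-0.07,0,0,0,0,0.5,0.6,-0.1,0,0,0,0,0.5,0.8,-0.14,0,0,0,0,0.5,1,-0.18,0,0,0,0])

```text
time: 7.93
position: [0.523, 0.1, 0.1615]
tool_rot: [0.99, -0.09, 0.104, 0.008]
ft_force: [0.2, 0.1, 0.5]
grip_width: 0.0435
grip_force: 0.0
```

Emit:
send_rows(moves=[0.5,0.2,-0.03,0,0,0,0,0.5,0.4,-0.07,0,0,0,0,0.5,0.6,-0.1,0,0,0,0,0.5,0.8,-0.14,0,0,0,0,0.5,1,-0.18,0,0,0,0])

```text
time: 8.35
position: [0.533, 0.0981, 0.1615]
tool_rot: [0.99, -0.09, 0.104, 0.008]
ft_force: [-0.1, -0.8, -0.4]
grip_width: 0.0437
grip_force: 0.0
```

```bash
python3 look.py
```

```text
t 8.35 tcp [0.533  0.0981 0.1615] f [-0.1  -0.82 -0.35]
scene 1662 min [-0.0543 -0.0622  0.0365] max [0.0917 0.0415 0.1271]
  face n [-0.212 -0.004  0.977] centre [ 0.0103 -0.0143  0.1111] 1035
  face n [-0.02   1.     0.007] centre [ 0.0254 -0.0594  0.0837] 383
  face n [0.981 0.    0.195] centre [ 0.0863 -0.0112  0.0971] 146
side 2546 min [-0.0537 -0.0486  0.0292] max [0.088  0.0528 0.1123]
  face n [0.019 0.004 1.   ] centre [0.01   0.0065 0.1097] 1184
  face n [-0.009  1.    -0.006] centre [0.0141 0.0501 0.0687] 853
  face n [ 1.     0.008 -0.02 ] centre [-0.0524  0.0019  0.0721] 442
```

It has fallen flat, with the overhang at cradle x = -52 mm. I go behind it.

Emit:
send_rows(moves=[0.5,-2.1,0.4,0.5,0,0,0,0.5,-4.2,0.8,0.5,0,0,0,0.5,-6.2,1.15,0,0,0,0,0.5,-6.2,1.15,-2,0,0,0,0.5,-6.2,1.15,-4.5,0,0,0])

```text
time: 8.87
position: [0.4708, 0.1101, 0.1178]
tool_rot: [0.99, -0.09, 0.106, 0.008]
ft_force: [0.5, 0.0, -0.5]
grip_width: 0.0432
grip_force: 0.0
```

Emit:
send_rows(moves=[0.5,0,0,-2.2,0,0,0,0.5,0,0,-4.15,0,0,0,0.5,0.5,-0.09,-4.15,0,0,0,0.5,1,-0.18,-4.15,0,0,0,0.5,1.2,-0.21,-4.15,0,0,0])

```text
time: 9.28
position: [0.485, 0.1075, 0.0759]
tool_rot: [0.99, -0.091, 0.106, 0.008]
ft_force: [-0.3, -0.5, -0.2]
grip_width: 0.0434
grip_force: 0.0
```

```bash
python3 look.py; python3 -c "
import cv2
a=cv2.imread('pics/last_scene.png')[140:300,260:470];b=cv2.imread('pics/last_side.png')[160:320,180:390]
import numpy as np
cv2.imwrite('pics/both1.png',np.hstack([cv2.resize(i,(400,305)) for i in(a,b)]))"
```

```text
t 9.2833 tcp [0.485  0.1075 0.0759] f [-0.26 -0.54 -0.19]
scene 1732 min [-0.0436 -0.0619  0.0435] max [0.1007 0.0421 0.1107]
  face n [-0.004  0.005  1.   ] centre [ 0.025  -0.0125  0.1071] 1244
  face n [-0.023  1.    -0.005] centre [ 0.0218 -0.0594  0.0807] 323
  face n [ 0.019 -0.075  0.997] centre [ 0.0261 -0.0079  0.1073] 78
side 1845 min [-0.0517 -0.0477  0.0271] max [0.091  0.0533 0.1101]
  face n [-0.005  1.    -0.001] centre [0.0183 0.0503 0.071 ] 916
  face n [0.002 0.001 1.   ] centre [0.0369 0.0042 0.108 ] 728
  face n [1.    0.007 0.004] centre [-0.0509  0.0329  0.0581] 121
```

View pics/both1.png

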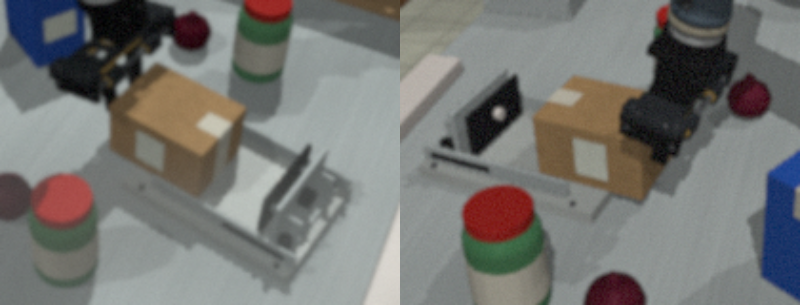

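The carton lies flat on the cradle with its taped top toward the stop, and the fingers are behind its foot (side view 660,150). I push along.

Emit:
send_rows(moves=[0.5,0.5,-0.09,0,0,0,0,0.5,1,-0.17,0,0,0,0,0.5,1.5,-0.26,0,0,0,0,0.5,2,-0.35,0,0,0,0,0.5,2.5,-0.44,0,0,0,0])

```text
time: 9.8
position: [0.5078, 0.1031, 0.0752]
tool_rot: [0.99, -0.09, 0.104, 0.008]
ft_force: [-3.1, 0.8, 2.3]
grip_width: 0.0432
grip_force: 1.9
```

Emit:
send_rows(moves=[0.5,0.5,-0.09,0,0,0,0,0.5,1,-0.17,0,0,0,0,0.5,1.5,-0.26,0,0,0,0,0.5,2,-0.35,0,0,0,0,0.5,2.5,-0.44,0,0,0,0])

```text
time: 10.22
position: [0.5333, 0.0987, 0.075]
tool_rot: [0.99, -0.09, 0.104, 0.008]
ft_force: [-3.5, -0.0, 2.7]
grip_width: 0.0435
grip_force: 1.9
```

```bash
python3 look.py
```

```text
t 10.2167 tcp [0.5333 0.0987 0.075 ] f [-3.54 -0.    2.73]
scene 1665 min [ 0.0051 -0.0624  0.0498] max [0.1459 0.0408 0.1113]
  face n [-0.01   0.006  1.   ] centre [ 0.0702 -0.013   0.1074] 1314
  face n [-0.014  1.     0.013] centre [ 0.0469 -0.0605  0.0815] 208
side 1665 min [-0.0015 -0.0494  0.0277] max [0.1441 0.0518 0.11  ]
  face n [ 0.011  1.    -0.001] centre [0.0696 0.0488 0.0715] 854
  face n [0.003 0.004 1.   ] centre [0.0898 0.0045 0.108 ] 642
  face n [ 1.    -0.012  0.006] centre [-0.0005  0.032   0.0577] 115
```

Emit:
send_rows(moves=[0.5,0.5,-0.09,0,0,0,0,0.5,1,-0.17,0,0,0,0,0.5,1.5,-0.26,0,0,0,0,0.5,2,-0.35,0,0,0,0,0.5,2.5,-0.44,0,0,0,0])

```text
time: 10.73
position: [0.5586, 0.0943, 0.075]
tool_rot: [0.99, -0.09, 0.104, 0.008]
ft_force: [-2.2, 0.1, -1.3]
grip_width: 0.0436
grip_force: 1.1
```

Emit:
send_rows(moves=[0.5,0.2,-0.03,0,0,0,0,0.5,0.4,-0.07,0,0,0,0,0.5,0.6,-0.1,0,0,0,0,0.5,0.8,-0.14,0,0,0,0,0.5,1,-0.17,0,0,0,0])

```text
time: 11.15
position: [0.5677, 0.0927, 0.075]
tool_rot: [0.99, -0.09, 0.104, 0.008]
ft_force: [-3.0, 0.0, -0.2]
grip_width: 0.044
grip_force: 1.3
```

```bash
python3 look.py; python3 - <<'E'
from h import *
a=np.radians(-10); ex=np.array([np.cos(a),np.sin(a)]); ey=np.array([-ex[1],ex[0]])
c=cam("side"); P=cloud(c); L=np.dstack([(P[...,:2]-[.5496,.1007])@np.c_[ex,ey],P[...,2]])
s=(L[...,2]>.055)&(L[...,2]<.1)&(abs(L[...,1])<.07)&(L[...,0]>.17)&(L[...,0]<.26); print(np.percentile(L[s][:,0],[2,10,50]) if s.sum() else 0)
cv2.imwrite("pics/s2.png",cv2.resize(c["pixels"][170:290,180:380],None,fx=4,fy=4,interpolation=cv2.INTER_CUBIC))
E
```

```text
t 11.15 tcp [0.5677 0.0927 0.075 ] f [-3.04  0.04 -0.17]
scene 1620 min [ 0.0396 -0.0617  0.0682] max [0.1802 0.0411 0.1117]
  face n [-0.02   0.011  1.   ] centre [ 0.1045 -0.0119  0.1077] 1327
  face n [-0.017  1.     0.025] centre [ 0.0707 -0.0598  0.0885] 133
  face n [0.041 0.05  0.998] centre [ 0.1053 -0.0162  0.108 ] 102
side 1616 min [ 0.0322 -0.0492  0.028 ] max [0.1783 0.0519 0.11  ]
  face n [0.012 1.    0.004] centre [0.105  0.049  0.0714] 861
  face n [0.001 0.001 1.   ] centre [0.1258 0.0043 0.108 ] 561
  face n [ 1.    -0.012 -0.004] centre [0.0335 0.0278 0.0543] 131
[0.17178557 0.17973011 0.20931937]
```

View pics/s2.png

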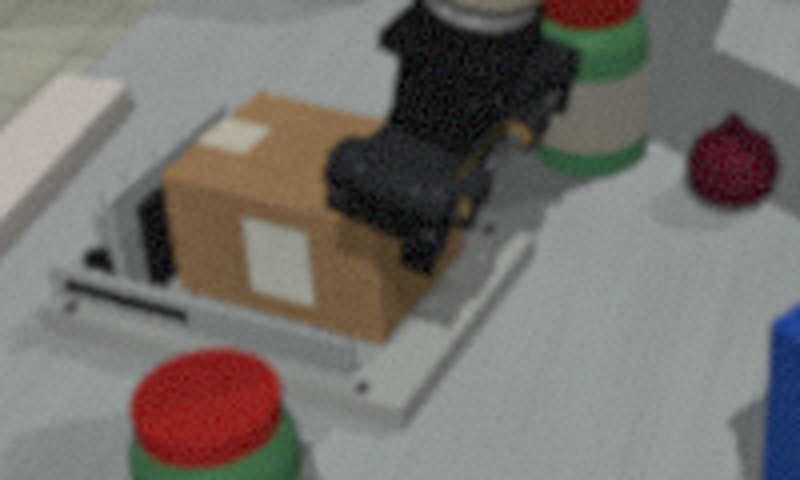

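The fingers are still behind the carton, and its front is about 8 mm from the stop (the dark face is visible at 155,230). I creep now.

Emit:
send_rows(moves=[0.5,0.1,-0.02,0,0,0,0,0.5,0.2,-0.03,0,0,0,0,0.5,0.3,-0.05,0,0,0,0,0.5,0.4,-0.07,0,0,0,0,0.5,0.5,-0.09,0,0,0,0])

```text
time: 11.72
position: [0.5727, 0.0918, 0.075]
tool_rot: [0.99, -0.09, 0.104, 0.008]
ft_force: [-3.1, -0.3, 1.1]
grip_width: 0.0435
grip_force: 1.4
```

Emit:
send_rows(moves=[0.5,0.1,-0.02,0,0,0,0,0.5,0.2,-0.03,0,0,0,0,0.5,0.3,-0.05,0,0,0,0,0.5,0.4,-0.07,0,0,0,0,0.5,0.4,-0.07,0,0,0,0])

```text
time: 12.13
position: [0.5758, 0.0912, 0.0749]
tool_rot: [0.991, -0.09, 0.103, 0.008]
ft_force: [-5.5, 1.2, 3.1]
grip_width: 0.0434
grip_force: 2.6
```

Emit:
send_rows(moves=[0.5,0.1,-0.02,0,0,0,0,0.5,0.2,-0.03,0,0,0,0,0.5,0.3,-0.05,0,0,0,0,0.5,0.3,-0.05,0,0,0,0,0.5,0.3,-0.05,0,0,0,0])

```text
time: 12.55
position: [0.5768, 0.0908, 0.0747]
tool_rot: [0.991, -0.09, 0.101, 0.008]
ft_force: [-8.1, 1.0, 6.1]
grip_width: 0.0438
grip_force: 4.3
```

Emit:
send_rows(moves=[0.5,0.1,-0.02,0.1,0,0,0,0.5,0.2,-0.03,0.2,0,0,0,0.5,0.3,-0.05,0.3,0,0,0,0.5,0.3,-0.05,0.3,0,0,0,0.5,0.3,-0.05,0.3,0,0,0])

```text
time: 12.97
position: [0.5781, 0.09, 0.0759]
tool_rot: [0.991, -0.09, 0.099, 0.009]
ft_force: [-6.5, -0.3, -3.2]
grip_width: 0.0434
grip_force: 3.5
```

Emit:
send_rows(moves=[0.5,0.1,-0.02,0,0,0,0,0.5,0.2,-0.03,0,0,0,0,0.5,0.3,-0.05,0,0,0,0,0.5,0.4,-0.07,0,0,0,0,0.5,0.4,-0.07,0,0,0,0])

```text
time: 13.38
position: [0.5794, 0.0895, 0.0752]
tool_rot: [0.991, -0.09, 0.096, 0.009]
ft_force: [-11.4, -0.8, -0.7]
grip_width: 0.0434
grip_force: 5.5
```

Emit:
send_rows(moves=[0.5,0.1,-0.02,0,0,0,0,0.5,0.2,-0.03,0,0,0,0,0.5,0.2,-0.03,0,0,0,0,0.5,0.2,-0.03,0,0,0,0,0.5,0.2,-0.03,0,0,0,0])

```text
time: 13.8
position: [0.58, 0.0893, 0.0751]
tool_rot: [0.991, -0.09, 0.094, 0.009]
ft_force: [-14.2, 0.1, 2.9]
grip_width: 0.0434
grip_force: 6.8
```

Horizontal force is 14.2 N. I hold about a second.

Emit:
send_rows(moves=[0.5,0,0,0,0,0,0,0.5,0,0,0,0,0,0,0.5,0,0,0,0,0,0,0.5,0,0,0,0,0,0,0.5,0,0,0,0,0,0])

```text
time: 14.22
position: [0.5799, 0.0893, 0.0751]
tool_rot: [0.991, -0.09, 0.094, 0.009]
ft_force: [-13.3, 0.3, 1.3]
grip_width: 0.0435
grip_force: 6.8
```

Emit:
send_rows(moves=[0.5,0,0,0,0,0,0,0.5,0,0,0,0,0,0,0.5,0,0,0,0,0,0,0.5,0,0,0,0,0,0,0.5,0,0,0,0,0,0])

```text
time: 14.63
position: [0.5799, 0.0893, 0.0751]
tool_rot: [0.991, -0.09, 0.094, 0.009]
ft_force: [-14.6, -0.3, 3.2]
grip_width: 0.0432
grip_force: 6.8
```

```bash
python3 look.py
```

```text
t 14.6333 tcp [0.5799 0.0893 0.0751] f [-14.55  -0.34   3.2 ]
scene 1613 min [ 0.0529 -0.0619  0.0828] max [0.1922 0.0405 0.1117]
  face n [-0.015  0.01   1.   ] centre [ 0.1174 -0.013   0.1078] 1354
  face n [-0.017  0.007  1.   ] centre [ 0.1155 -0.0171  0.1107] 141
side 1584 min [ 0.0429 -0.05    0.0275] max [0.1886 0.0509 0.11  ]
  face n [ 0.001  1.    -0.007] centre [0.1169 0.0484 0.0698] 851
  face n [-0.     0.003  1.   ] centre [0.1378 0.005  0.1079] 529
  face n [1.    0.001 0.001] centre [0.044  0.0235 0.0556] 140
```

Emit:
send_rows(moves=[0.5,-0.2,0.03,0,0,0,0,0.5,-0.4,0.07,0,0,0,0,0.5,-0.6,0.1,0,0,0,0,0.5,-0.8,0.14,0,0,0,0,0.5,-1,0.17,0,0,0,0])

```text
time: 15.15
position: [0.5768, 0.0907, 0.0768]
tool_rot: [0.991, -0.09, 0.102, 0.008]
ft_force: [-3.1, 0.1, -2.1]
grip_width: 0.0435
grip_force: 1.5
```

Emit:
send_rows(moves=[0.5,-0.5,0.09,0,0,0,0,0.5,-1.5,0.26,0,0,0,0,0.5,-3,0.5,0,0,0,0,0.5,-4,0.7,3,0,0,0,0.5,-5,0.85,6,0,0,0])

```text
time: 15.57
position: [0.5282, 0.0994, 0.1377]
tool_rot: [0.99, -0.091, 0.104, 0.008]
ft_force: [1.1, 0.6, 0.4]
grip_width: 0.0439
grip_force: 0.0
```

Emit:
send_rows(moves=[0.5,0,0,3,0,0,0,0.5,0,0,6,0,0,0,0.5,0,0,9,0,0,0,0.5,0,0,11,0,0,0,0.5,0,0,11,0,0,0])

```text
time: 15.98
position: [0.5334, 0.0995, 0.2546]
tool_rot: [0.99, -0.09, 0.112, 0.007]
ft_force: [0.6, -0.1, -0.5]
grip_width: 0.0435
grip_force: 0.0
```

```bash
python3 look.py;  python3 -c "
import cv2
a=cv2.imread('pics/last_scene.png')[140:300,260:470];b=cv2.imread('pics/last_side.png')[160:320,180:390]
import numpy as np
cv2.imwrite('pics/both2.png',np.hstack([cv2.resize(i,(400,305)) for i in(a,b)]))"
```

```text
t 15.9833 tcp [0.5334 0.0995 0.2546] f [ 0.62 -0.13 -0.47]
scene 1505 min [ 0.052  -0.062   0.0927] max [0.1887 0.04   0.1116]
  face n [-0.018  0.006  1.   ] centre [ 0.1151 -0.013   0.1079] 1291
  face n [-0.006  0.066  0.998] centre [ 0.1111 -0.0182  0.1091] 124
side 2467 min [ 0.0394 -0.0502  0.0285] max [0.1855 0.0505 0.1101]
  face n [ 0.002 -0.002  1.   ] centre [0.1044 0.0015 0.108 ] 1099
  face n [-0.005  1.    -0.005] centre [0.1125 0.0481 0.0686] 844
  face n [ 1.     0.001 -0.004] centre [ 0.0407 -0.0004  0.0697] 464
```

View pics/both2.png

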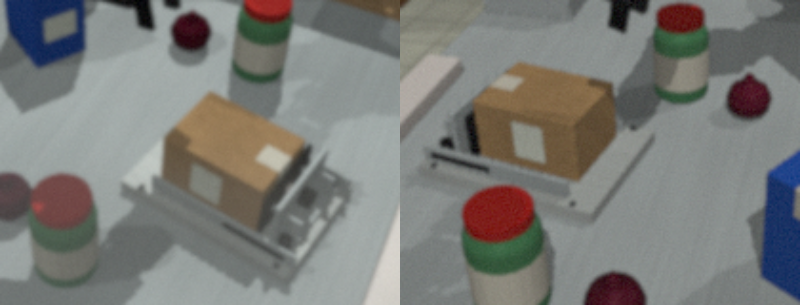

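```bash
python3 - <<'E'
from h import *
a=np.radians(-10); ex=np.array([np.cos(a),np.sin(a)]); ey=np.array([-ex[1],ex[0]])
for n,lo,hi in(("side",.053,.066),("scene",-.066,.066)):
    c=cam(n); P=cloud(c); L=np.dstack([(P[...,:2]-[.5496,.1007])@np.c_[ex,ey],P[...,2]]); g=c["pixels"].max(2)
    s=(L[...,2]>.05)&(L[...,2]<.097)&(L[...,1]>lo)&(L[...,1]<hi)&(L[...,0]>.17)&(L[...,0]<.25)&(g<70)
    print(n,s.sum(),np.percentile(L[s][:,0],[2,10,50,90]).round(4))
    P0=np.load(n+"0.npy"); L=np.dstack([(P0[...,:2]-[.5496,.1007])@np.c_[ex,ey],P0[...,2]]); g=cv2.imread(f"pics/{n}0.png").max(2)
    s=(L[...,2]>.05)&(L[...,2]<.097)&(L[...,1]>lo)&(L[...,1]<hi)&(L[...,0]>.17)&(L[...,0]<.25)&(g<70)
    print(" start",s.sum(),np.percentile(L[s][:,0],[2,10,50,90]).round(4))
E
```

```text
side 57 [0.189  0.1894 0.1914 0.1952]
 start 64 [0.1875 0.1883 0.1906 0.194 ]
scene 182 [0.1946 0.1965 0.1995 0.2263]
 start 116 [0.1953 0.1968 0.1988 0.1998]
```

By the same camera, the stop face stands at about 191.4 mm (190.6 mm when free) and the carton's top end is at about 190.7 mm, so they are in contact within the camera's accuracy. The last picture shows the carton flat between the rails, the bystanders in place and the gripper clear.

```bash
python3 -c "from h import *; print(workorder.hand_in())"
```

```text
the job is handed in; nothing more can be done
None
```

The job is handed in: the carton was slid to the edge, tipped flat onto the cradle, pushed up to the end stop, leaned on at about 14 N for a second, and released; the highest force I read was about 15 N.

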